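Load the bar carousel and hold the sugar pot to the front

ROBOT

A 6-joint arm with a two-finger parallel gripper is mounted at the origin on the work surface. World frame = base frame: x ahead of the robot, y to its left, z up, the work surface at z = 0. Lengths are in m, angles in rad, forces in N, time in s.
With the tool pointing down it reaches from about 0.4 to 0.925 m from the base axis. Payload 12.5 kg.
Tool frame: the origin (TCP) lies between the finger pads, 19 mm behind the fingertips; this is the grasp point; z points along the fingers, y is the line along which they close (so a half turn about z gives the same grasp; the last joint's range is limited). The gripper opens to 95 mm and grips with 3 to 60 N. Pads are 20 mm wide; open, the fingers measure 119 mm over their backs; the gripper's body (75 mm by 180 mm) begins 59 mm behind the grasp point.
Start: joints at [1.07, 0.491, 1.559, -0, 1.092, -0.106], TCP at [0.24, 0.577, 0.233] pointing down, gripper open.
Joint ranges: [-3.1, 3.1], [-0.84, 2.19], [0.05, 2.79], [-1.13, 4.28], [0.06, 2.93], [-2.69, 2.69]. Speed limits (rad/s): [2.22, 2.22, 2.79, 3.14, 3.14, 3.14].

INTERFACE

Orientations are given as a unit quaternion [x, y, z, w].
In Python, from workcell import env gives the robot as it stands. The module is installed in compiled form; this text tells all that it offers.
- The arm moves only by the shell command python3 -m inch 'ROWS'. ROWS is text: rows parted by semicolons, each of 7 numbers parted by spaces: the opening, from -1 (shut) to 1 (fully open), then the shift along the world's x, y, z in mm, then the turn, a rotation vector about the world's x, y, z in rad. A call has exactly 8 rows; each row is the pose to reach, as a shift and turn from the pose commanded when the call began; what a row does not reach only later rows make up. A row lasts 1/10 s, in which the tool goes at most 50 mm and 8.59 degrees, less where a joint would pass 70% of its speed; a pose out of reach is approached as far as the arm can. A call with a gripper value outside its range is refused whole. The fingers move at their own pace and stop on an object; the grip force is fixed at half the most. Time passes only in rows, so rows that repeat a pose let the fingers close, or fill a call up. It gives the time, the measured TCP pose, the force, the opening and the grip force at its end, in the units of the state.
- env.get_state(): the state, without advancing time (a new reading comes with each control period).
- env.capture(name): name is "scene" or "top" or "wrist"; returns (picture, depth): 384x512x3 uint8, red, green, blue; 384x512 float32, m along the optical axis (not along the pixel's ray), 0 where there is no reading.
- env.camera_model(name): a dict with "mtx" (3x3 intrinsics, pixels), "view" (4x4, takes a point from world to camera coordinates). Camera axes: x right, y up, looking along -z (the intrinsics and any distortion apply to the point x, -y, -z); pixel columns grow to the right and rows downward; lengths in m; the calibration is good to about 2 mm. A picture is of the moment at which its call begins: read the wrist's pose just before it. camera_model takes no time and is no camera call; for the wrist camera it gives the pose at the moment of the call.
- env.sign_off(): hands the job in; it is judged then, once.
Trained networks look in the newest picture that a camera, given by its name, has taken for a name from the list of things; names that differ only in an ending like _2 or _b are one class to them, and where a whole thing is asked for, a point or a joint stands for the part that bears it (a point fixed in the world has none). Each returns a list of dicts, best first, with "p" (0 to 1); they miss things now and then, are a little off and sometimes report something else, mostly with a low value. They report only what shows in the picture. A call takes as long as a camera call.
- env.look_for(query, camera): "box" ([left, top, right, bottom] as shares, 0 to 1, of the picture: columns of its width, rows of its height, round what is visible of it).
- env.cut_out(query, camera): "pixels" (384x512 bool, what is visible of it) and "box" ([left, top, right, bottom] as shares, 0 to 1, of the picture: columns of its width, rows of its height, round what is visible of it).
- env.tip_of(query, camera): "position" ([column, row] as shares, 0 to 1, of the picture: columns of its width, rows of its height: a listed point, or the origin of a listed thing).
The state is a dict: "time_s": time; "q": joint angles; "joint_velocities": joint speeds; "joint_efforts": joint torques, N m; "eef_pos": TCP position; "tool_rot": TCP orientation; "force": force on the tool from outside, world axes, zero at the start; "torque": the same for the moment, N m; "gripper_width": opening from 0.0 (shut) to 1.0 (fully open); "gripper_force": force on a finger pad.
Only numpy, scipy, OpenCV 4.12 (cv2) and the standard library are available. Lean on these libraries where they do the work, as an engineer would, in place of code of your own. Each camera call takes 0.05 s, during which the arm holds its last target. There are 200 camera calls.

TASK

Load the little carousel on the drinks trolley in order: first stand the squat ceramic sugar pot in the pocket marked with one stud and let go, then stand the bitters bottle in the pocket marked with two studs and let go, keeping both upright and leaving the coupe, jigger and stirrer cup where they are. Then grip the T handle on the carousel's hub and turn the carousel until the sugar pot faces front, lined up with the pointer on the base. Finish while still gripping the handle, holding the carousel still in that position.

Things in the scene. Friction and masses are not known exactly. Their poses are not given: they have to be found in the camera images.
- sugar_pot: Sugar pot, loose: plain white ceramic, a straight cylinder 56 mm in diameter and 80 mm tall with a ribbed twist cap (screwed on, part of the pot) as its top 22 mm; about 0.2 kg. Origin: centre of its underside, z up. It starts standing on the glass left or right of the carousel (the bottle on the other side).
- bitters: Bitters bottle, loose: brown glass body 54 mm in diameter and straight up to 50 mm, a shoulder narrowing from 50 to 66 mm height, and a straight black cap 26 mm in diameter from 70 to 102 mm height (its top); about 0.2 kg. Origin: centre of its underside, z up. It can be gripped by the cap.
- carousel_base: Fixed gold base of the carousel, a disc 296 mm in diameter and 9 mm high lying on the glass. Origin: on the turning axis, at the glass surface, z up. A pointer sticks out of it horizontally to 184 mm from the axis along the base's own -x axis (roughly towards the robot): that direction is the carousel's front.
- turntable: Turntable: a stone disc 280 mm in diameter, top 22 mm above the glass, turning freely on the base with light friction (0.06 N m; no stops or spring). Origin on the axis, 10 mm above the glass; -x points to pocket one, z up. Three pockets 120 degrees apart, centres 85 mm from the axis. Pocket one starts 0.55 to 1.45 rad anticlockwise (from above) of the pointer.
- pocket1 (a point): Floor centre of pocket one, 22 mm above the glass. Each pocket is a gold ring standing on the disc, 62 mm inner and 70 mm outer diameter, 16 mm high, open above; the one, two or three small dark studs on the disc's edge outside the ring are its number. Axes are the turntable's: pocket one lies from the axis towards -x; z up.
- pocket2 (a point): Floor centre of pocket two (two studs), same height and axes. Seen from above, clockwise from pocket one come pocket two, then pocket three, which stays empty.
- front (a point): Fixed point of the base: where the centre of pocket one's floor lies when it faces front, 85 mm from the axis towards the pointer, 22 mm above the glass.
- handle_grip (a point): Middle of the T handle's bar, on the turning axis, 108 mm above the glass. The gold bar is 50 mm long (its x, in line with pocket one), 14 mm wide (y), 34 mm high (from 91 to 125 mm above the glass), on a 14 mm stem fixed to the turntable. Gripped from above across its width.
- coupe: Bystander: pink glass coupe, bowl 90 mm in diameter, 112 mm tall, standing on the glass. Origin: centre of the foot's underside.
- jigger: Bystander: steel double-cone measuring jigger, 48 mm in diameter, 82 mm tall, standing. Origin: centre of the underside.
- stirrer_cup: Bystander: clear acrylic cup, 70 mm in diameter, 90 mm tall, with three steel stirrers in it reaching 110 mm. Origin: centre of the underside.

How it is judged:
On the way, in this order (a step that is already met when the one before it is completed fails the run):
1. the sugar pot stands released in pocket one (horizontal distance between sugar_pot and pocket1 below 0.008 m and z of sugar_pot in the frame of pocket1 between -0.004 and 0.004 m and angle between sugar_pot's own z axis and vertical below 0.1 rad and contact force between the fingers and sugar_pot below 0.2 N and linear speed of sugar_pot below 0.05 m/s), for 0.2 s.
2. then the bitters bottle stands released in pocket two (horizontal distance between bitters and pocket2 below 0.008 m and z of bitters in the frame of pocket2 between -0.004 and 0.004 m and angle between bitters's own z axis and vertical below 0.1 rad and contact force between the fingers and bitters below 0.2 N and linear speed of bitters below 0.05 m/s), for 0.2 s.
3. then the carousel is turned by its handle until pocket one, with the sugar pot, is at the pointer (horizontal distance between sugar_pot and pocket1 below 0.008 m and z of sugar_pot in the frame of pocket1 between -0.004 and 0.004 m and angle between each of sugar_pot, bitters's own z axis and vertical below 0.1 rad and horizontal distance between bitters and pocket2 below 0.008 m and z of bitters in the frame of pocket2 between -0.004 and 0.004 m and horizontal distance between pocket1 and front below 0.01 m and angular speed of turntable below 0.05 rad/s and contact force between the fingers and turntable above 2 N and horizontal distance between the grasp point and handle_grip below 0.03 m), for 0.3 s.
At the end, for the whole second after the job is handed in: Pot and bottle upright in pockets one and two (within 8 mm of centre, 4 mm of the floor, 0.1 rad of tilt); pocket one within 10 mm of the front point; turntable still (below 0.05 rad/s); fingers still gripping the T handle (above 2 N, TCP within 30 mm of its middle) (all of step 3); the arm keeps its last pose, push and grip.
It fails at once if the coupe is moved by more than 30 mm or tipped (distance of coupe from where it was at the start of the episode above 0.03 m or angle between coupe's own z axis and vertical above 0.4 rad).
It fails at once if the jigger is moved by more than 30 mm or tipped (distance of jigger from where it was at the start of the episode above 0.03 m or angle between jigger's own z axis and vertical above 0.4 rad).
It fails at once if the stirrer cup is moved by more than 30 mm or tipped (distance of stirrer_cup from where it was at the start of the episode above 0.03 m or angle between stirrer_cup's own z axis and vertical above 0.4 rad).
It fails at once if the sugar pot is tipped over (angle between sugar_pot's own z axis and vertical above 0.6 rad).
It fails at once if the bitters bottle is tipped over (angle between bitters's own z axis and vertical above 0.6 rad).
It also fails if it takes over 64 s, if anything falls off the work surface, if the arm or the gripper's body presses on something with over 40 N, if the wrist force passes 120 N, or if a joint passes its speed limit or range.

## Working session

There is one attempt and no reset: what is moved stays moved. The work goes in short steps, Python scripts to look and compute and a shell command to move; the robot and the scene stay as the last step left them, time stands still between calls to the robot, and variables do not carry over. Pictures are saved under pics/ and viewed, at most 10 in all, crops included, and the job is handed in when it is done.

```bash
mkdir -p pics; cat > h.py <<'E'
import numpy as np, cv2
from workcell import env
def world(cam, depth, mask):
    m=env.camera_model(cam); K=np.array(m["mtx"]); V=np.array(m["view"])
    r,c=np.nonzero(mask&(depth>0)); d=depth[r,c]
    p=np.stack([(c-K[0,2])/K[0,0]*d, -(r-K[1,2])/K[1,1]*d, -d, np.ones_like(d)])
    return (np.linalg.inv(V)@p)[:3].T
def ray(cam, uv, z):
    m=env.camera_model(cam); K=np.array(m["mtx"]); V=np.linalg.inv(np.array(m["view"]))
    c,r=uv; d=V[:3,:3]@np.array([(c-K[0,2])/K[0,0],-(r-K[1,2])/K[1,1],-1]); o=V[:3,3]
    return o+d*(z-o[2])/d[2]
def fitc(p):
    A=np.c_[2*p[:,:2],np.ones(len(p))]; s=np.linalg.lstsq(A,(p[:,:2]**2).sum(1),rcond=None)[0]
    return s[:2], np.sqrt(s[2]+s[:2]@s[:2])
E
python3 - <<'E'
from h import *
np.set_printoptions(precision=4,suppress=True)
ims=[]
for cam in ["top","scene"]:
    im,d=env.capture(cam); ims.append(im)
    cv2.imwrite(f"pics/{cam}0.png",im[:,:,::-1])
    np.save(f"{cam}_d.npy",d); 
    m=env.camera_model(cam); print(cam,np.linalg.inv(np.array(m["view"]))[:3,3],np.array(m["mtx"]).tolist(),[k for k in m])
    for n in ["sugar_pot","bitters","turntable","carousel_base","coupe","jigger","stirrer_cup"]:
        for o in env.cut_out(n,cam)[:1]:
            P=world(cam,d,o["pixels"]); 
            if len(P)==0: print(n,'none');continue
            zt=np.percentile(P[:,2],97); T=P[P[:,2]>zt-.006]
            print(cam,n,round(o["p"],2),(np.array(o["box"])*[512,384,512,384]).round(),len(P),"ztop",zt,"topmean",T.mean(0),"mid",(np.percentile(P,2,0)+np.percentile(P,98,0))/2)
    for n,z in [("pocket1",.022),("pocket2",.022),("handle_grip",.108),("front",.022),("sugar_pot",0),("bitters",0),("carousel_base",0)]:
        for o in env.tip_of(n,cam)[:2]:
            uv=np.array(o["position"])*[512,384]; print(cam,n,round(o["p"],2),uv.round(1),ray(cam,uv,z))
E
```

```text
top [0.4708 0.0289 1.2668] [[471.66922694915746, 0.0, 253.70548383967028], [0.0, 471.66922694915746, 179.9365739296032], [0.0, 0.0, 1.0]] ['mtx', 'view']
top sugar_pot 0.67 [358. 221. 387. 247.] 527 ztop 0.08408689436722788 topmean [ 0.4316 -0.2937  0.0809] mid [ 0.4318 -0.292   0.0459]
top bitters 0.91 [122. 229. 145. 252.] 419 ztop 0.10447397697161288 topmean [0.4035 0.3268 0.1021] mid [0.4042 0.3232 0.0566]
top turntable 0.75 [205. 130. 307. 236.] 8585 ztop 0.040001241308526614 topmean [0.5594 0.0048 0.0592] mid [0.5608 0.0068 0.0298]
top carousel_base 0.66 [201. 126. 313. 250.] 9632 ztop 0.0393243054785808 topmean [0.5601 0.0057 0.0587] mid [0.5581 0.0074 0.0235]
top coupe 0.67 [141.  98. 177. 134.] 1066 ztop 0.11376211261656206 topmean [0.7194 0.2592 0.1116] mid [0.7175 0.2575 0.0584]
top jigger 0.71 [352. 129. 374. 149.] 355 ztop 0.08415055542671986 topmean [ 0.6746 -0.2737  0.0823] mid [ 0.6726 -0.2707  0.0449]
top stirrer_cup 0.93 [107. 147. 142. 175.] 771 ztop 0.09817086607861339 topmean [0.6082 0.3431 0.1032] mid [0.6053 0.3479 0.055 ]
top pocket1 0.7 [225.  183.8] [0.5541 
[... 1479 characters left out ...]
77 [362. 226. 401. 265.] 1024 ztop 0.09474915513619803 topmean [0.6041 0.3482 0.0947] mid [0.5979 0.3474 0.054 ]
scene pocket1 0.77 [290.  203.9] [0.5544 0.0939 0.022 ]
scene pocket1 0.57 [255.3 173.3] [ 0.4941 -0.0374  0.022 ]
scene pocket2 0.77 [290.  203.9] [0.5544 0.0939 0.022 ]
scene pocket2 0.57 [255.3 173.3] [ 0.4941 -0.0374  0.022 ]
scene handle_grip 0.76 [260.9 175.3] [0.5508 0.0035 0.108 ]
scene front 0.93 [269.8 169.6] [ 0.4649 -0.0023  0.022 ]
scene sugar_pot 0.92 [189.3 137.9] [ 0.4309 -0.2984  0.    ]
scene bitters 0.76 [378.7 194.8] [0.4129 0.3218 0.    ]
scene carousel_base 0.87 [260.1 199.2] [0.5597 0.0051 0.    ]
scene carousel_base 0.51 [327.4 280.3] [0.7177 0.2551 0.    ]
```

View pics/top0.png

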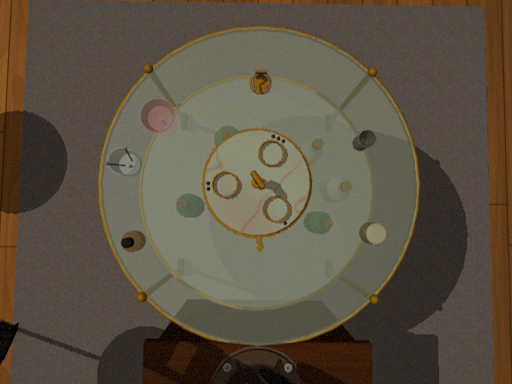

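View pics/scene0.png

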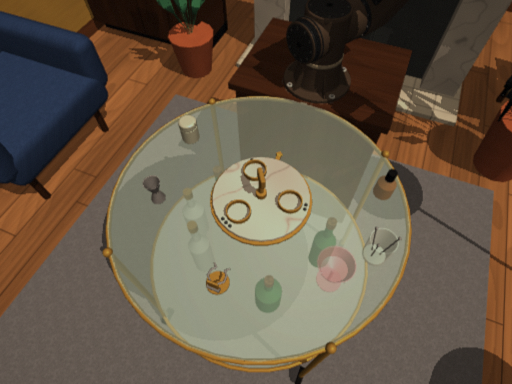

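Top view: one-stud pocket at about (277,209), two studs at (227,186), three at (272,153). The pointer is at (260,243), the white pot at (373,233) on the right, and the bottle at (132,241) on the left. The scene view agrees with this. The networks' pocket labels are ambiguous, so I'll fit the geometry from depth.

```bash
cat >> h.py <<'E'
from scipy.optimize import least_squares
def carousel(P, c0, a0):
    """robust fit of axis x,y and angle of pocket one, from points at ring-top height"""
    def f(s):
        c=[s[:2]+.085*np.array([np.cos(s[2]-k*2*np.pi/3),np.sin(s[2]-k*2*np.pi/3)]) for k in range(3)]
        return np.min([abs(np.linalg.norm(P[:,:2]-q,axis=1)-.033) for q in c],0)
    return least_squares(f,[*c0,a0],loss="soft_l1",f_scale=.003,x_scale=[.01,.01,.1])
def pockets(s):
    return [s[:2]+.085*np.array([np.cos(s[2]-k*2*np.pi/3),np.sin(s[2]-k*2*np.pi/3)]) for k in range(2)]
def circ(P,c0,R):
    return least_squares(lambda s:np.linalg.norm(P[:,:2]-s,axis=1)-R,c0,loss="soft_l1",f_scale=.002).x
E
python3 - <<'E'
from h import *
np.set_printoptions(precision=4,suppress=True)
s=env.get_state(); print(s["time_s"],s["eef_pos"],s["tool_rot"],s["gripper_width"])
for cam in ["top","scene"]:
    d=np.load(cam+"_d.npy"); P=world(cam,d,d>0)
    near=lambda c,r:np.linalg.norm(P[:,:2]-c,axis=1)<r
    R=P[near([.562,.006],.15)&~near([.562,.006],.045)&(P[:,2]>.031)&(P[:,2]<.046)]
    o=carousel(R,[.562,.006],np.arctan2(-.046,-.07)); print(cam,"axis,ang",o.x,"n",len(R),"res",np.median(abs(o.fun)),"pockets",*pockets(o.x))
    D=P[near([.562,.006],.2)&(P[:,2]>.014)&(P[:,2]<.03)]; print(" disc mid",(np.percentile(D,.3,0)+np.percentile(D,99.7,0))/2, "z",np.median(D[:,2]))
    B=P[near([.562,.006],.06)&(P[:,2]>.085)]; u,sv,vt=np.linalg.svd(B[:,:2]-B[:,:2].mean(0)); print(" bar",B.mean(0),"dir",np.arctan2(vt[0,1],vt[0,0])%np.pi, len(B))
    Q=P[near([.37,.001],.05)&(P[:,2]>.003)&(P[:,2]<.02)]; print(" pointer",len(Q),Q.mean(0))
    for n,c,z0,R0 in [("pot",[.431,-.293],.072,.028),("bit",[.403,.327],.094,.013)]:
        T=P[near(c,.05)&(P[:,2]>z0)]; print(" ",n,len(T),"topmean",T.mean(0),"mid",(np.percentile(T,3,0)+np.percentile(T,97,0))/2)
        # glass
    G=P[near([.562,.006],.25)&~near([.562,.006],.2)]; print(" glass z",np.median(G[:,2]))
im,d=env.capture("wrist"); cv2.imwrite("pics/w0.png",im[:,:,::-1]); print("wristcam",np.linalg.inv(np.array(env.camera_model("wrist")["view"])))
E
```

```text
1.5 [0.2404 0.5769 0.2335] [0.1961 0.9806 0.0001 0.    ] 0.9983504478380414
top axis,ang [ 0.5609  0.0072 -2.5314] n 384 res 0.0010932234364797767 pockets [ 0.4913 -0.0415] [0.5536 0.0919]
 disc mid [0.561  0.0064 0.0222] z 0.022564352439982116
 bar [0.56   0.0075 0.1232] dir 0.6021358139341229 127
 pointer 237 [0.381  0.0024 0.0062]
  pot 395 topmean [ 0.4314 -0.2929  0.0795] mid [ 0.4312 -0.2934  0.0791]
  bit 94 topmean [0.4032 0.3266 0.1011] mid [0.4031 0.3267 0.1006]
 glass z 0.000586535671881272
scene axis,ang [ 0.5588  0.0068 -2.5314] n 438 res 0.0010196903750318183 pockets [ 0.4892 -0.0419] [0.5515 0.0915]
 disc mid [0.56   0.0072 0.0227] z 0.02311559416405312
 bar [0.5638 0.0088 0.1192] dir 0.6518033216872475 132
 pointer 110 [0.3736 0.0003 0.0061]
  pot 201 topmean [ 0.4315 -0.2913  0.0798] mid [ 0.4304 -0.292   0.0787]
  bit 74 topmean [0.4033 0.3273 0.1018] mid [0.4022 0.3271 0.1005]
 glass z 0.0011614067406026662
wristcam [[ 0.3862 -0.8808 -0.274   0.1631]
 [ 0.9224  0.3689  0.114   0.6098]
 [ 0.0006 -0.2968  0.9549  0.3851]
 [ 0.      0.      0.      1.    ]]
```

The fits agree to about 2 mm. Pocket one is at about (0.490,-0.042), the pot at (0.431,-0.293), and tool yaw should be -0.96 so the fingers close tangentially. I'll move to the pot now.

```bash
python3 -m inch '1 24 -43 0 0 0 -0.14;1 48 -86 0 0 0 -0.28;1 72 -129 0 0 0 -0.42;1 96 -172 0 0 0 -0.56;1 120 -215 0 0 0 -0.7;1 144 -258 0 0 0 -0.84;1 168 -301 0 0 0 -0.98;1 190 -345 0 0 0 -1.12' && python3 -m inch '1 0 -49 0 0 0 -0.13;1 0 -98 0 0 0 -0.26;1 0 -147 0 0 0 -0.39;1 0 -196 0 0 0 -0.52;1 0 -245 0 0 0 -0.65;1 0 -294 0 0 0 -0.78;1 0 -343 0 0 0 -0.9;1 0 -390 0 0 0 -1.016'; python3 -m inch '1 0 -40 -20 0 0 0;1 0 -80 -45 0 0 0;1 0 -110 -55 0 0 0;1 0 -126 -60 0 0 0;1 0 -126 -60 0 0 0;1 0 -126 -60 0 0 0;1 0 -126 -60 0 0 0;1 0 -126 -60 0 0 0'
python3 - <<'E'
from h import *
np.set_printoptions(precision=4,suppress=True)
s=env.get_state(); print(s["time_s"],s["eef_pos"],s["tool_rot"],s["q"])
im,d=env.capture("wrist"); cv2.imwrite("pics/w1.png",im[:,:,::-1]); P=world("wrist",d,d>0)
T=P[(np.linalg.norm(P[:,:2]-[.431,-.293],axis=1)<.045)&(P[:,2]>.072)&(P[:,2]<.09)]; print(len(T),T.mean(0),(np.percentile(T,3,0)+np.percentile(T,97,0))/2,np.ptp(T,0))
E
```

```text
time_s: 2.35
eef_pos: [0.4312, 0.2302, 0.2337]
tool_rot: [0.689, 0.725, 0.0, 0.0]
force: [1.4, 0.4, -0.9]
gripper_width: 1.002
gripper_force: 0.0
time_s: 3.15
eef_pos: [0.43, -0.1602, 0.2338]
tool_rot: [0.955, 0.298, 0.0, 0.0]
force: [0.4, 0.3, -0.5]
gripper_width: 1.002
gripper_force: 0.0
time_s: 3.95
eef_pos: [0.4307, -0.283, 0.1742]
tool_rot: [0.954, 0.301, 0.0, 0.0]
force: [0.0, -0.6, -0.1]
gripper_width: 1.001
gripper_force: 0.0
3.95 [ 0.4307 -0.283   0.1742] [0.9535 0.3013 0.0003 0.0004] [-0.7096  0.4113  1.8936  0.      0.8357  0.2489]
2894 [ 0.4311 -0.2928  0.0792] [ 0.4303 -0.2934  0.0779] [0.0561 0.0569 0.0104]
```

View pics/w1.png

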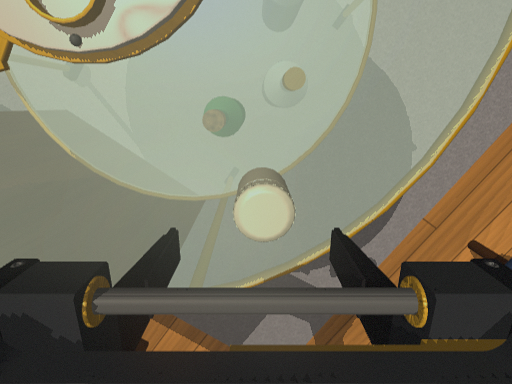

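The wrist view shows the pot at (265,208), between the open fingers, and its measured centre is (0.431,-0.293). I'll shift about 10 mm, go down to 0.060 and close.

```bash
python3 -m inch '1 0 -10 0 0 0 0;1 0 -10 -30 0 0 0;1 0 -10 -60 0 0 0;1 0 -10 -90 0 0 0;1 0 -10 -113 0 0 0;1 0 -10 -113 0 0 0;-1 0 -10 -113 0 0 0;-1 0 -10 -113 0 0 0' && python3 -m inch '-1 0 0 0 0 0 0;-1 0 0 0 0 0 0;-1 0 0 0 0 0 0;-1 0 0 5 0 0 0;-1 0 0 20 0 0 0;-1 0 0 40 0 0 0;-1 0 0 60 0 0 0;-1 0 0 60 0 0 0'
```

```text
time_s: 4.8
eef_pos: [0.4309, -0.2946, 0.0617]
tool_rot: [0.954, 0.301, 0.0, 0.001]
force: [0.0, -0.0, -0.1]
gripper_width: 0.886
gripper_force: 0.0
time_s: 5.6
eef_pos: [0.431, -0.2946, 0.1226]
tool_rot: [0.954, 0.301, 0.001, 0.002]
force: [0.0, -0.2, -2.5]
gripper_width: 0.585
gripper_force: 30.0
```

```bash
python3 -m inch '-1 9 40 0 0 0 0;-1 20 85 0 0 0 0;-1 31 130 0 0 0 0;-1 42 175 0 0 0 0;-1 51 215 0 0 0 0;-1 57 240 0 0 0 0;-1 59 253 0 0 0 0;-1 59 253 0 0 0 0'
cat > look.py <<'E'
from h import *
import sys
np.set_printoptions(precision=4,suppress=True)
tag=sys.argv[1]; s=env.get_state(); print(s["time_s"],s["eef_pos"],s["force"],s["gripper_width"])
for cam in ["top","scene","wrist"]:
    im,d=env.capture(cam); cv2.imwrite(f"pics/{cam}_{tag}.png",im[:,:,::-1]); P=world(cam,d,d>0)
    near=lambda c,r:np.linalg.norm(P[:,:2]-c,axis=1)<r
    R=P[near([.56,.007],.15)&~near([.56,.007],.045)&(P[:,2]>.033)&(P[:,2]<.044)]
    o=carousel(R,[.56,.007],float(sys.argv[2])); print(cam,"axis,ang",o.x,len(R),"res",np.median(abs(o.fun)),"pockets",*pockets(o.x))
    for n,a in zip(["A"],[sys.argv[3:7]]):
        if len(a)==4:
            x,y,z,r=map(float,a); T=P[near([x,y],r+.006)&(abs(P[:,2]-z)<.006)]
            if len(T)>10: print("  top",len(T),T.mean(0),"mid",(np.percentile(T,3,0)+np.percentile(T,97,0))/2,"circ",circ(T,[x,y],r))
E
python3 look.py a -2.531 .49 -.0417 .141 .028
```

```text
time_s: 6.4
eef_pos: [0.4892, -0.0399, 0.1199]
tool_rot: [0.953, 0.302, -0.0, -0.0]
force: [-0.7, -0.1, -2.9]
gripper_width: 0.581
gripper_force: 30.0
6.4 [ 0.4892 -0.0399  0.1199] [-0.6521 -0.1401 -2.9414] 0.5814703000254414
top axis,ang [ 0.5609  0.0071 -2.5312] 237 res 0.0010450566192422364 pockets [ 0.4913 -0.0417] [0.5536 0.0917]
scene axis,ang [ 0.5587  0.0068 -2.5327] 345 res 0.0010240262773944797 pockets [ 0.489  -0.0418] [0.5514 0.0915]
  top 199 [ 0.4906 -0.0387  0.1381] mid [ 0.4902 -0.0383  0.1389] circ [ 0.4742 -0.052 ]
wrist axis,ang [ 0.5591  0.0066 -2.5331] 4188 res 0.0012293866318952885 pockets [ 0.4894 -0.042 ] [0.5519 0.0913]
  top 4989 [ 0.4952 -0.0376  0.1375] mid [ 0.4933 -0.0384  0.1392] circ [ 0.4775 -0.0498]
```

View pics/wrist_a.png

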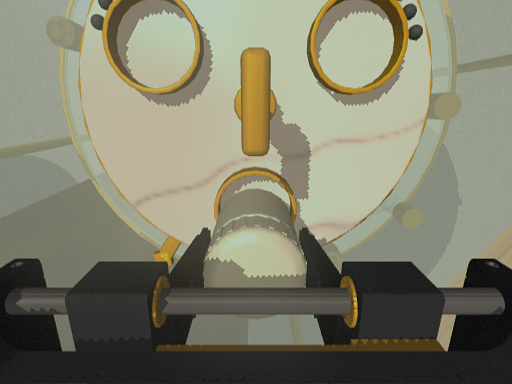

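The pot, at (255,265) in the wrist view, hangs just in front of the one-stud ring at (255,205). It is about 2 mm off in y, so I'll correct that and lower it.

```bash
python3 -m inch '-1 0 -2 0 0 0 0;-1 0 -2 -6 0 0 0;-1 0 -2 -12 0 0 0;-1 0 -2 -18 0 0 0;-1 0 -2 -23 0 0 0;-1 0 -2 -28 0 0 0;-1 0 -2 -33 0 0 0;-1 0 -2 -33 0 0 0'; python3 look.py b -2.531 .49 -.0417 .102 .028
```

```text
time_s: 7.35
eef_pos: [0.4891, -0.043, 0.0868]
tool_rot: [0.954, 0.301, -0.0, -0.0]
force: [-0.6, -0.0, -3.1]
gripper_width: 0.583
gripper_force: 30.0
7.35 [ 0.4891 -0.043   0.0868] [-0.5836 -0.0098 -3.0698] 0.5826760735675224
top axis,ang [ 0.5609  0.0071 -2.5314] 239 res 0.0010093430064618061 pockets [ 0.4912 -0.0416] [0.5535 0.0918]
scene axis,ang [ 0.5582  0.0069 -2.5359] 370 res 0.0012543776710447034 pockets [ 0.4883 -0.0415] [0.5512 0.0916]
  top 237 [ 0.4934 -0.0386  0.1039] mid [ 0.491  -0.0394  0.1023] circ [ 0.4797 -0.049 ]
wrist axis,ang [ 0.559   0.0069 -2.5322] 5188 res 0.0012969000623756083 pockets [ 0.4893 -0.0418] [0.5517 0.0916]
  top 6150 [ 0.4967 -0.0376  0.1036] mid [ 0.4937 -0.0396  0.102 ] circ [ 0.4804 -0.049 ]
```

```bash
python3 -m inch '-1 0 0 -2 0 0 0;-1 0 0 -4 0 0 0;-1 0 0 -4 0 0 0;0.5 0 0 -4 0 0 0;0.5 0 0 -4 0 0 0;0.5 0 0 -4 0 0 0;0.5 0 0 -4 0 0 0;0.5 0 0 -4 0 0 0'; python3 -m inch '0.5 0 0 20 0 0 0;0.5 0 0 60 0 0 0;0.5 0 0 100 0 0 0;0.5 0 0 140 0 0 0;0.6 -5 40 150 0 0 0;1 -10 85 150 0 0 0;1 -15 130 150 0 0 0;1 -20 175 150 0 0 0'; python3 look.py c -2.531 .49 -.0417 .102 .028
```

```text
time_s: 8.3
eef_pos: [0.4894, -0.043, 0.0834]
tool_rot: [0.954, 0.301, -0.0, -0.0]
force: [-0.7, 0.0, 0.1]
gripper_width: 0.754
gripper_force: 0.0
time_s: 9.1
eef_pos: [0.4689, 0.1335, 0.2337]
tool_rot: [0.954, 0.3, 0.0, 0.0]
force: [0.9, 0.9, -0.0]
gripper_width: 0.973
gripper_force: 0.0
9.1 [0.4689 0.1335 0.2337] [ 0.9174  0.8675 -0.0488] 0.9728951263023234
top axis,ang [ 0.5609  0.0069 -2.5218] 283 res 0.0010694592785070733 pockets [ 0.4917 -0.0425] [0.5527 0.0915]
  top 388 [ 0.4907 -0.0436  0.1018] mid [ 0.4912 -0.0438  0.1017] circ [ 0.4957 -0.0359]
scene axis,ang [ 0.5581  0.007  -2.5294] 367 res 0.001297326635304942 pockets [ 0.4886 -0.0418] [0.5506 0.0917]
  top 249 [ 0.4905 -0.043   0.1019] mid [ 0.4895 -0.0434  0.1011] circ [ 0.4814 -0.0481]
wrist axis,ang [ 0.559   0.0056 -2.5209] 2067 res 0.0012008980700996263 pockets [ 0.4899 -0.0439] [0.5508 0.0902]
  top 895 [ 0.4952 -0.0332  0.1009] mid [ 0.4953 -0.0347  0.1   ] circ [ 0.491  -0.0556]
```

The pot is seated: its top is at 0.102 m, and it is centred within about 1 mm. Next, the bottle.

```bash
python3 -m inch '1 -15 45 0 0 0 0;1 -30 90 -10 0 0 0;1 -45 135 -30 0 0 0;1 -57 170 -60 0 0 0;1 -64 187 -70 0 0 0;1 -66 193 -70 0 0 0;1 -66 193 -70 0 0 0;1 -66 193 -70 0 0 0'; python3 look.py d -2.52 .4029 .327 .100 .013
```

```text
time_s: 10.05
eef_pos: [0.4043, 0.3241, 0.1643]
tool_rot: [0.954, 0.3, 0.001, -0.0]
force: [-0.0, -0.5, -0.2]
gripper_width: 1.0
gripper_force: 0.0
10.05 [0.4043 0.3241 0.1643] [-0.0004 -0.5496 -0.1846] 1.0004068713715837
top axis,ang [ 0.5611  0.0069 -2.5235] 330 res 0.0010484190643272537 pockets [ 0.4918 -0.0423] [0.553  0.0916]
  top 28 [0.4097 0.3265 0.1013] mid [0.4092 0.3259 0.1017] circ [0.3987 0.3217]
scene axis,ang [ 0.5582  0.0069 -2.529 ] 367 res 0.0012314897700756791 pockets [ 0.4887 -0.042 ] [0.5506 0.0915]
  top 74 [0.4031 0.3272 0.1016] mid [0.4018 0.327  0.1004] circ [0.3993 0.327 ]
wrist axis,ang [ 0.5699  0.0102 -2.3896] 412 res 0.0008897597458003524 pockets [ 0.5078 -0.0479] [0.5506 0.093 ]
  top 864 [0.4025 0.329  0.1016] mid [0.402  0.3288 0.0998] circ [0.4001 0.3269]
```

View pics/wrist_d.png

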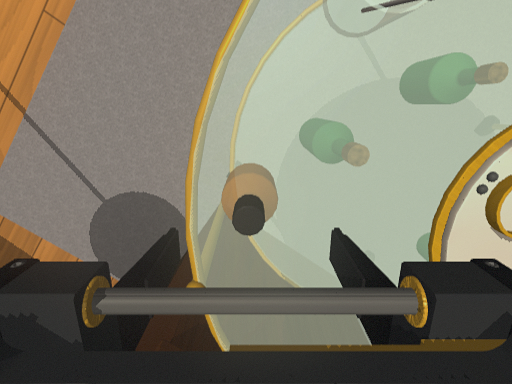

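The wrist view shows the cap at (248,215), between the fingers. Its centre is about (0.4027,0.328).

```bash
python3 -m inch '1 -1 3 0 0 0 0;1 -1 3 -20 0 0 0;1 -1 3 -50 0 0 0;0 -1 3 -73 0 0 0;-0.2 -1 3 -73 0 0 0;-1 -1 3 -73 0 0 0;-1 -1 3 -73 0 0 0;-1 -1 3 -73 0 0 0' && python3 -m inch '-1 0 0 0 0 0 0;-1 0 0 0 0 0 0;-1 0 0 0 0 0 0;-1 0 0 0 0 0 0;-1 0 0 15 0 0 0;-1 0 0 35 0 0 0;-1 0 0 55 0 0 0;-1 0 0 65 0 0 0'
```

```text
time_s: 11.0
eef_pos: [0.4028, 0.3282, 0.0916]
tool_rot: [0.954, 0.301, 0.001, -0.0]
force: [0.1, -0.5, 0.5]
gripper_width: 0.637
gripper_force: 0.0
time_s: 11.8
eef_pos: [0.4026, 0.3281, 0.1567]
tool_rot: [0.954, 0.301, 0.001, -0.0]
force: [0.4, -0.1, -2.1]
gripper_width: 0.268
gripper_force: 30.0
```

```bash
python3 -m inch '-1 18 -30 0 0 0 0;-1 42 -68 0 0 0 0;-1 67 -107 0 0 0 0;-1 92 -146 0 0 0 0;-1 115 -182 0 0 0 0;-1 133 -211 0 0 0 0;-1 144 -229 0 0 0 0;-1 149 -236 0 0 0 0'; python3 -m inch '-1 0 0 -5 0 0 0;-1 0 0 -10 0 0 0;-1 0 0 -15 0 0 0;-1 0 0 -18 0 0 0;-1 0 0 -18 0 0 0;-1 0 0 -18 0 0 0;-1 0 0 -18 0 0 0;-1 0 0 -18 0 0 0'; python3 look.py e -2.52 .5515 .0915 .125 .013
```

```text
time_s: 12.6
eef_pos: [0.552, 0.0902, 0.1549]
tool_rot: [0.954, 0.3, -0.0, 0.0]
force: [-0.5, -0.6, -0.7]
gripper_width: 0.27
gripper_force: 30.0
time_s: 13.4
eef_pos: [0.5514, 0.092, 0.1377]
tool_rot: [0.954, 0.301, 0.0, 0.0]
force: [0.5, -0.3, -2.0]
gripper_width: 0.272
gripper_force: 30.0
13.4 [0.5514 0.092  0.1377] [ 0.5491 -0.3328 -2.0456] 0.2722524238713844
top axis,ang [ 0.5607  0.0069 -2.5203] 218 res 0.001073513642970942 pockets [ 0.4916 -0.0426] [0.5524 0.0915]
scene axis,ang [ 0.558   0.007  -2.5281] 295 res 0.0013118481805725057 pockets [ 0.4885 -0.0419] [0.5504 0.0917]
  top 31 [0.5585 0.0967 0.1245] mid [0.5579 0.0971 0.1249] circ [0.5499 0.0911]
wrist axis,ang [ 0.5591  0.008  -2.5237] 2059 res 0.0010603399787496234 pockets [ 0.4898 -0.0412] [0.5511 0.0926]
  top 429 [0.5593 0.0972 0.1252] mid [0.558  0.0967 0.125 ] circ [0.5511 0.0918]
```

View pics/wrist_e.png

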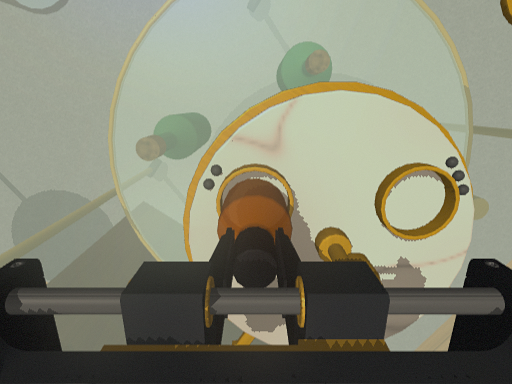

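The bottle, at (255,220), is above the two-stud ring, with the studs at (212,178). Alignment is within about 1 mm, so I'll lower it.

```bash
python3 -m inch '-1 0 0 -5 0 0 0;-1 0 0 -10 0 0 0;-1 0 0 -14 0 0 0;-1 0 0 -18 0 0 0;-1 0 0 -20 0 0 0;-1 0 0 -22 0 0 0;-1 0 0 -22 0 0 0;-1 0 0 -22 0 0 0'; python3 -m inch '-1 0 0 -1 0 0 0;-1 0 0 -2.5 0 0 0;-1 0 0 -2.5 0 0 0;-0.1 0 0 -2.5 0 0 0;-0.1 0 0 -2.5 0 0 0;-0.1 0 0 -2.5 0 0 0;-0.1 0 0 -2.5 0 0 0;-0.1 0 0 -2.5 0 0 0'
```

```text
time_s: 14.35
eef_pos: [0.5514, 0.092, 0.1155]
tool_rot: [0.954, 0.301, 0.0, 0.0]
force: [0.6, 0.3, -1.6]
gripper_width: 0.272
gripper_force: 30.0
time_s: 15.15
eef_pos: [0.5513, 0.0919, 0.1128]
tool_rot: [0.954, 0.301, -0.0, 0.0]
force: [-1.2, 0.1, -0.2]
gripper_width: 0.447
gripper_force: 0.0
```

```bash
python3 -m inch '-0.1 0 0 30 0 0 0;-0.1 0 0 70 0 0 0;-0.1 0 0 100 0 0 0;-0.1 2 -20 100 0 0 0;-0.1 5 -50 100 0 0 0;-0.1 7 -75 100 0 0 0;-0.1 8 -85 100 0 0 0;-0.1 8 -85 100 0 0 0'; python3 look.py f -2.52 .5515 .0915 .123 .013
python3 - <<'E'
from h import *
np.set_printoptions(precision=4,suppress=True)
im,d=env.capture("wrist"); P=world("wrist",d,d>0); B=P[(np.linalg.norm(P[:,:2]-[.56,.007],axis=1)<.035)&(abs(P[:,2]-.125)<.006)]
c,wh,a=cv2.minAreaRect(B[:,:2].astype(np.float32)*1000); print("bar",len(B),B.mean(0),c,wh,a,np.radians(a))
for cam in ["top","scene"]:
    im,d=env.capture(cam); P=world(cam,d,d>0)
    for h in [.004,.0125]:
        Q=P[(P[:,0]<.409)&(P[:,0]>.36)&(abs(P[:,1])<.03)&(P[:,2]>h)&(P[:,2]<.03)]; print(cam,"pointer",len(Q),Q.mean(0) if len(Q) else 0, np.percentile(Q,[3,97],axis=0).ravel() if len(Q) else 0)
E
```

```text
time_s: 15.95
eef_pos: [0.5594, 0.0061, 0.2128]
tool_rot: [0.954, 0.3, -0.0, -0.0]
force: [0.2, 0.2, 0.1]
gripper_width: 0.45
gripper_force: 0.0
15.95 [0.5594 0.0061 0.2128] [0.218  0.1543 0.0981] 0.45046023480762587
top axis,ang [ 0.5735  0.0087 -2.392 ] 43 res 0.0009979584697787647 pockets [ 0.5113 -0.0492] [0.5545 0.0915]
scene axis,ang [ 0.5573  0.0064 -2.5316] 343 res 0.001537205306659177 pockets [ 0.4876 -0.0423] [0.5499 0.0911]
  top 79 [0.553  0.0921 0.1242] mid [0.5518 0.0918 0.1227] circ [0.5501 0.0904]
wrist axis,ang [ 0.5589  0.0078 -2.535 ] 1792 res 0.0012309895907754963 pockets [ 0.489  -0.0406] [0.5518 0.0925]
  top 811 [0.5536 0.0921 0.1238] mid [0.5532 0.0921 0.1222] circ [0.5502 0.0912]
bar 851 [0.5611 0.0084 0.1245] (560.0186767578125, 7.433805465698242) (49.04035186767578, 13.163179397583008) 34.61258316040039 0.6041035387693314
top pointer 0 0 0
top pointer 0 0 0
scene pointer 48 [ 0.3909 -0.0008  0.0087] [ 0.3708 -0.012   0.0044  0.4068  0.0151  0.012 ]
scene pointer 0 0 0
```

View pics/wrist_f.png

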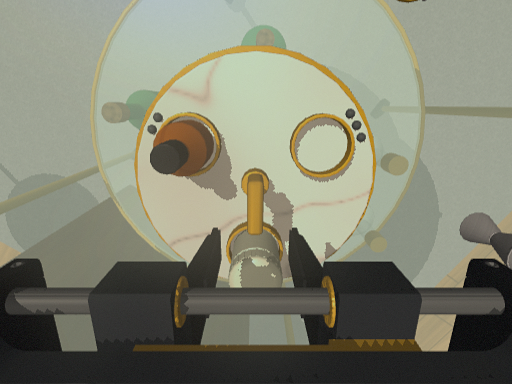

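The bottle stands in the two-stud pocket, and the handle bar is at (0.560,0.0074) along 0.604 rad, under the fingers at (255,205). Next I'll grip the handle and measure the pointer direction.

```bash
python3 -m inch '-0.1 0.5 1.5 -20 0 0 0;-0.1 0.5 1.5 -50 0 0 0;-0.1 0.5 1.5 -80 0 0 0;-0.1 0.5 1.5 -104 0 0 0;-0.1 0.5 1.5 -104 0 0 0;-1 0.5 1.5 -104 0 0 0;-1 0.5 1.5 -104 0 0 0;-1 0.5 1.5 -104 0 0 0'; python3 - <<'E'
from h import *
np.set_printoptions(precision=4,suppress=True)
A=np.array([.5597,.0070])
for cam in ["top","scene"]:
    d=np.load(cam+"_d.npy"); P=world(cam,d,d>0); v=P[:,:2]-A; r=np.linalg.norm(v,axis=1); g=np.median(P[(r>.2)&(r<.25),2])
    Q=v[(r>.153)&(r<.186)&(P[:,2]>g+.003)&(P[:,2]<.02)&(v[:,0]<-.14)&(abs(v[:,1])<.05)]; a=np.arctan2(Q[:,1],Q[:,0])%(2*np.pi); print(cam,len(Q),"pointer angle",np.median(a),a.mean(),a.std(),"turn",a.mean()-(2*np.pi-2.531))
im=cv2.imread("pics/top0.png"); cv2.imwrite("pics/p.png",cv2.resize(im[225:262,235:285],None,fx=12,fy=12))
for uv in [(260,248),(260,241)]: print(uv, np.arctan2(*(ray("top",uv,.006)[:2]-A)[::-1])%(2*np.pi))
E
```

```text
time_s: 17.05
eef_pos: [0.5604, 0.0085, 0.1103]
tool_rot: [0.954, 0.301, 0.001, 0.0]
force: [-0.0, -0.1, -0.2]
gripper_width: 0.254
gripper_force: 0.0
top 100 pointer angle 3.1759989276531915 3.158584079141678 0.11820031795995126 turn -0.5936012280379082
scene 42 pointer angle 3.189931782308534 3.1798776589090343 0.0791130423596147 turn -0.5723076482705518
(260, 248) 3.2048539324652423
(260, 241) 3.2111014697039395
```

View pics/p.png

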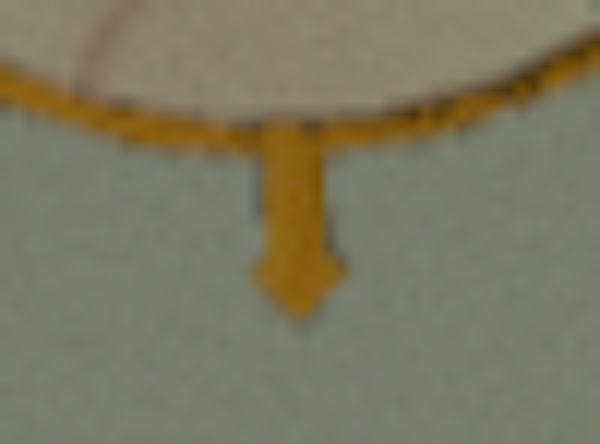

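In the crop the pointer tip is at (300,315), which is pixel (259.5,251) in the full image. That puts the front at about 3.195 rad, so the turn is about -0.56 rad.

```bash
python3 -m inch '-1 0 0 0 0 0 0;-1 0 0 0 0 0 0;-1 0 0 0 0 0 0;-1 0 0 0 0 0 -0.02;-1 0 0 0 0 0 -0.05;-1 0 0 0 0 0 -0.09;-1 0 0 0 0 0 -0.13;-1 0 0 0 0 0 -0.17' && python3 -m inch '-1 0 0 0 0 0 -0.05;-1 0 0 0 0 0 -0.1;-1 0 0 0 0 0 -0.15;-1 0 0 0 0 0 -0.2;-1 0 0 0 0 0 -0.25;-1 0 0 0 0 0 -0.3;-1 0 0 0 0 0 -0.34;-1 0 0 0 0 0 -0.36';  python3 -m inch '-1 0 0 0 0 0 -0.01;-1 0 0 0 0 0 -0.02;-1 0 0 0 0 0 -0.03;-1 0 0 0 0 0 -0.03;-1 0 0 0 0 0 -0.03;-1 0 0 0 0 0 -0.03;-1 0 0 0 0 0 -0.03;-1 0 0 0 0 0 -0.03'; python3 look.py g -3.09 .475 .0025 .102 .028; python3 - <<'E'
from h import *
im=cv2.imread("pics/top_g.png"); cv2.imwrite("pics/tg.png",cv2.resize(im[120:262,190:330],None,fx=4,fy=4))
print([ (t:=ray("top",(259.5,250.8),.006)), np.arctan2(*(t[:2]-[.5609,.007])[::-1])%6.2832, np.linalg.norm(t[:2]-[.5609,.007])])
E
```

```text
time_s: 17.85
eef_pos: [0.5608, 0.0076, 0.1099]
tool_rot: [0.976, 0.218, 0.001, 0.001]
force: [2.6, -8.4, 6.3]
gripper_width: 0.145
gripper_force: 30.0
time_s: 18.65
eef_pos: [0.561, 0.0068, 0.1099]
tool_rot: [0.999, 0.04, 0.001, 0.001]
force: [2.6, -15.3, 4.0]
gripper_width: 0.148
gripper_force: 30.0
time_s: 19.45
eef_pos: [0.561, 0.0067, 0.1099]
tool_rot: [1.0, 0.025, 0.001, 0.001]
force: [2.6, -15.3, 3.6]
gripper_width: 0.145
gripper_force: 30.0
19.45 [0.561  0.0067 0.1099] [  2.62   -15.3369   3.5721] 0.14536040818249987
top axis,ang [ 0.5628  0.006  -3.0727] 39 res 0.0011537822420294164 pockets [0.478  0.0002] [0.6001 0.0824]
scene axis,ang [ 0.5574  0.0059 -3.0809] 309 res 0.0015989541043679098 pockets [0.4726 0.0007] [0.5954 0.082 ]
wrist axis,ang [ 0.5591  0.0077 -3.0869] 2916 res 0.001178991247162895 pockets [0.4742 0.003 ] [0.5975 0.0835]
  top 456 [0.4971 0.0039 0.0991] mid [0.497 0.004 0.099] circ [0.4702 0.002 ]
[array([ 0.37824444, -0.00277773,  0.006     ]), np.float64(3.1950872734360987), np.float64(0.18291707937208915)]
```

View pics/tg.png

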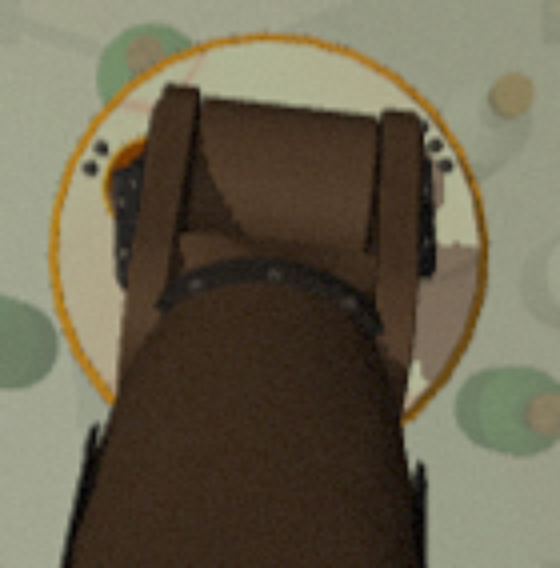

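The top view is mostly covered by the arm, but the fits put pocket one at 3.196 rad and the pointer at 3.195. I'll do a last check that the pot and bottle are upright, then hand in.

```bash
python3 look.py h -3.09 .597 .083 .123 .013 | grep -v axis; python3 - <<'E'
from h import *
s=env.get_state(); print(s["time_s"],s["gripper_force"],np.round(s["joint_velocities"],3))
E
```

```text
19.6 [0.561  0.0067 0.1099] [  2.9433 -15.7887   5.189 ] 0.14899749953063027
  top 83 [0.5984 0.0829 0.1242] mid [0.5973 0.0829 0.1226] circ [0.5953 0.0817]
  top 2303 [0.5992 0.0815 0.1237] mid [0.5989 0.082  0.1219] circ [0.5963 0.0833]
19.75 29.99602527357638 [ 0.001  0.002 -0.002  0.    -0.    -0.   ]
```

View pics/scene_h.png

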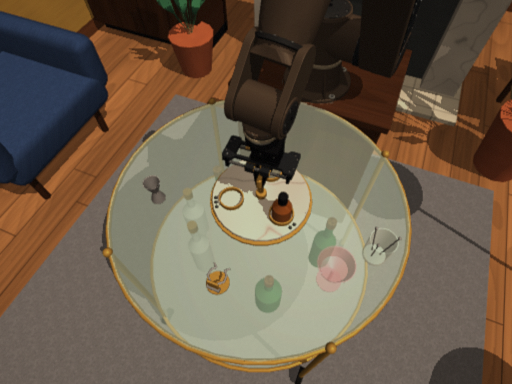

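The scene view shows the bottle upright in its pocket at (283,210) and the coupe, jigger and cup where they started. The gripper holds the handle at (262,185).

```bash
python3 -c "from workcell import env; print(env.sign_off())"
```

```text
the job is handed in; nothing more can be done
None
```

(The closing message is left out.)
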